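Draw out the dust-filter tray of the chilled cheese display with a pull hook

TASK

Take the orange-handled pull hook out of its wooden rack, put its toe down through the finger hole in the yellow tongue of the dust-filter tray, and use the hook (not the fingers) to draw the tray gently out to its end stop, keeping a steady light tug of about 12 N on the stop for a second to be sure it is fully out, and never pulling or pressing on the tray with more than 18 N. Then unhook, leaving the tray fully out, and hang the hook back upright in its empty rack slot. Leave the cheeses, jars, tin and probe thermometer where they are.

Things in the scene. Friction and masses are not known exactly. Their poses are not given: they have to be found in the camera images.
- unit: Chilled display plinth, white with a marble top, fixed: 220 (x) x 340 (y) x 80 mm tall. Origin: on the counter, midway in y. Its -x axis points out of its front face (130 mm from the origin; the back is 90 mm behind it), roughly towards the robot; the tray slides out along -x. Two cheeses stand on it.
- tray (a joint): How far the filter tray is drawn out along the unit's -x, in m: 0 fully in, 0.100 at the rigid end stop. Starts 0 to 0.02. It slides with about 3.5 N of friction plus 8 N per m/s, stays where it is left, and is not sprung.
- tray_hole (a point): Centre of the finger hole at the top face of the tray's yellow tongue, 66 mm above the counter; moves with the tray; axes as the unit's. Tongue: level plate 6 mm thick, 70 mm wide (y); hole right through, 40 (x) x 22 mm (y), a 16 mm bar at its outer (-x) end. With the tray in, the hole centre is 38 mm out from the unit's face. Free space below, down to the counter.
- hook: Pull hook, about 130 g, loose, hung upright in a rack slot, toe within 0.4 rad of world -x. Origin: on the shank axis at the underside of the black collar; z up the shank. Collar 50 (x) x 32 (y) x 6 mm, z 0 to +6, centred 8.75 mm to -x. Orange handle 22 (x) x 20 (y) mm on the axis, z +6 to +56. Steel shank 9 x 9 mm down to z -45; toe at its foot to -x, ending 22 mm from the axis, z -37 to -45.
- hook_toe (a point): Point on the upper face of the hook's 9 mm wide toe: in the hook's frame 16 mm to -x of the shank axis and 37 mm below the origin; axes as the hook's. Shank and toe together (26.5 mm long, 9 mm wide) pass straight up and down through the slots and the finger hole. Held by the handle with a weak grip (under about 60 N) the hook turns in the fingers under the tug.
- rack: Fixed wooden rack 195 (x) x 70 (y) mm with a shelf whose top is 70 mm above the counter, open below. Origin: on the counter. Two slots through the shelf (8 mm thick), 100 mm apart along the rack's x: one holds the hook, the other the probe; each 36 (x) x 18 mm (y), holding the tool by its collar.
- slot_near (a point): The slot nearer the robot: the place, at the shelf's top face, for the origin of a hung tool (8.75 mm to +x of the middle of the slot); axes as the rack's. A tool hangs with its toe towards the rack's -x.
- slot_far (a point): The slot farther from the robot: the same.
- probe: Probe thermometer, white round head 30 mm across on a grey collar, hung in the other slot, 36 mm above the shelf. Origin as the hook's: axis, collar underside. Leave alone.
- cheese_wheel: Yellow cheese wheel, 104 mm across, 44 mm tall, loose on the marble. Origin: centre of underside. Leave alone.
- cheese_block: Paper-wrapped cheese, 90 x 60 x 45 mm, loose on the marble. Origin: centre of underside. Leave alone.
- jar0: Amber jar, 52 mm across, 55 mm tall. Origin: centre of underside. Leave alone.
- jar1: Another such jar.
- jar2: Another such jar.
- tin: Yellow tin, 74 mm across, 110 mm tall. Origin: centre of underside. Leave alone.
Not all that is in view belongs to the job. What is meant by the rack is not red, and is the larger of those in its own colour.

How it is judged (in metres and radians):
On the way, in this order (a step that is already met when the one before it is completed fails the run):
1. the hook's toe is down through the finger hole, below the tongue, before the tray is drawn out (z of hook_toe in the frame of tray_hole between -0.04 and -0.008 m and x of hook_toe in the frame of tray_hole between -0.045 and 0.02 m and y of hook_toe in the frame of tray_hole between -0.011 and 0.011 m and value of joint tray below 0.05 m), for 0.1 s.
2. the hook keeps the tray against its end stop (within 3 mm) with a tug of at least 8 N for 0.4 s (value of joint tray above 0.097 m and contact force between hook and tray above 8 N), for 0.4 s.
At the end, for the whole second after the job is handed in: The tray stays drawn out to within 4 mm of its end stop (joint above 0.096); the hook hangs released and at rest in a rack slot, collar on the shelf: its origin within 9 mm (x), 8 mm (y) and 4 mm (z) of the slot's site, upright within 0.1 rad (value of joint tray above 0.096 m and ((x of hook in the frame of slot_near between -0.009 and 0.009 m and y of hook in the frame of slot_near between -0.008 and 0.008 m and z of hook in the frame of slot_near between -0.004 and 0.004 m) or (x of hook in the frame of slot_far between -0.009 and 0.009 m and y of hook in the frame of slot_far between -0.008 and 0.008 m and z of hook in the frame of slot_far between -0.004 and 0.004 m)) and angle between hook's own z axis and vertical below 0.1 rad and linear speed of hook below 0.02 m/s); the robot touches nothing.
It fails at once if the hook pulls or presses on the tray with more than 18 N (contact force between hook and tray above 18 N).
It fails at once if the robot itself touches the tray: it is moved with the hook only (contact force between any of the arm, the fingers and tray above 0.5 N).
It fails at once if a cheese, jar, tin or the probe is shifted by more than 20 mm (distance of any of probe, cheese_wheel, cheese_block, jar0, jar1, jar2, tin from where it was at the start of the episode above 0.02 m).
It also fails if it takes over 72 s, if anything falls off the work surface, if the arm or the gripper's body presses on something with over 40 N, if the wrist force passes 120 N, or if a joint passes its speed limit or range.

ROBOT

A 6-joint arm with a two-finger parallel gripper is mounted at the origin on the work surface. World frame = base frame: x ahead of the robot, y to its left, z up, the work surface at z = 0. Lengths are in mm, angles in rad, forces in N, time in s.
With the tool pointing down it reaches from about 300 to 775 mm from the base axis. Payload 14.6 kg.
Tool frame: the origin (TCP) lies between the finger pads; the fingertips stand manip.tip_reach ahead of it and the grasp point (between the pads) lies 5 mm behind it (manip.tip_reach is the distance from the TCP to the fingertips, in mm); z points along the fingers, y is the line along which they close (so a half turn about z gives the same grasp; the last joint's range is limited). The gripper opens to 94 mm and grips with 3 to 60 N. Pads are 16 mm wide; open, the fingers measure 119 mm over their backs; the gripper's body (75 mm by 177 mm) begins 78 mm behind the grasp point.
Start: joints at [1.275, 0.3, 1.521, -0, 1.321, -0.067], TCP at [124.743, 535.657, 198.546] pointing down, gripper open.
Joint ranges: [-3.03, 3.03], [-0.79, 2.21], [0.23, 2.52], [-1.04, 4.18], [0, 3.07], [-2.55, 2.55]. Speed limits (rad/s): [2.22, 2.22, 2.57, 3.14, 3.14, 3.14].

INTERFACE

Orientations are given as [roll, pitch, yaw] about the fixed x, y, z axes, in that order (R = Rz(yaw) Ry(pitch) Rx(roll)).
In Python, from cell import manip gives the robot as it stands. The module is installed in compiled form; this text tells all that it offers.
- The arm moves only by the shell command python3 -m creep 'ROWS' [FORCE]. ROWS is JSON, a list of rows, each a list of 3 entries, a list of its own where there are three numbers: the opening, from -1 (shut) to 1 (fully open), then the shift along the tool's x, y, z in cm, then the turn about the tool's z in units of 5 degrees (1.0 is 5 degrees). In form: [[grip, [tx, ty, tz], roll], ...]. A call has 1 to 12 rows; each row is the pose to reach, as a shift and turn from the pose commanded when the call began, along the tool's axes at that moment; what a row does not reach only later rows make up. A row lasts 1/10 s, in which the tool goes at most 50 mm and 8.59 degrees, less where a joint would pass 70% of its speed; a pose out of reach is approached as far as the arm can. A call with a gripper value outside its range is refused whole. The fingers move at their own pace and stop on an object; FORCE is the grip in N (left out, the last holds). Time passes only in rows, so rows that repeat a pose let the fingers close. It gives the time, the measured TCP pose, the force, the opening and the grip force at its end, in the units of the state.
- manip.read_state(): the state, without advancing time (a new reading comes with each control period).
- manip.camera(name): name is "side" or "top"; returns the picture (420x560x3 uint8, red, green, blue); there is no depth.
- manip.camera_params(name): a dict with "fovy" (degrees; the focal length in pixels is half the picture's height over the tangent of half this angle, whatever the lens; pixels are square), "cx", "cy" (the principal point, pixels), "k1" (the pictures are not rectified: a ray, as slopes to the right and down, at radius r is drawn at 1 + k1 r^2 times it, then the intrinsics apply), "origin" and "attitude" of the camera in the world. Camera axes: x right, y down, z forward; pixel columns grow to the right and rows downward; lengths in mm; the calibration is good to about 2 mm. A picture is of the moment at which its call begins. camera_params takes no time and is no camera call.
- manip.sign_off(): hands the job in; it is judged then, once.
The state is a dict: "clock": time; "joints": joint angles; "qd": joint speeds; "effort": joint torques, N m; "eef_pos": TCP position; "eef_rot": TCP orientation; "wrist_force": force on the tool from outside, world axes, zero at the start; "moment": the same for the moment, N m; "finger_gap": finger opening in mm; "finger_force": force on a finger pad.
Only numpy, scipy, OpenCV 4.12 (cv2) and the standard library are available. Lean on these libraries where they do the work, as an engineer would, in place of code of your own. Each camera call takes 0.05 s, during which the arm holds its last target. There are 200 camera calls.

## Working session

There is one attempt and no reset: what is moved stays moved. The work goes in short steps, Python scripts to look and compute and a shell command to move; the robot and the scene stay as the last step left them, time stands still between calls to the robot, and variables do not carry over. Pictures are saved under pics/ and viewed, at most 10 in all, crops included, and the job is handed in when it is done.

```bash
mkdir -p pics; python3 - <<'E'
from cell import manip
import cv2,json
for n in("top","side"):
    cv2.imwrite(f"pics/{n}0.png",manip.camera(n)[:,:,::-1]); print(manip.camera_params(n))
print(manip.read_state(),manip.tip_reach)
E
```

```text
{'fovy': 47.05179718989424, 'cx': 280.8188491290731, 'cy': 207.15575068821832, 'k1': -0.1190671984237225, 'origin': array([ 363.16761231,  -65.42751736, 1512.79969485]), 'attitude': array([-2.99380901, -0.00371712, -1.55094788])}
{'fovy': 55.74873808616161, 'cx': 280.1496742709303, 'cy': 209.773368336197, 'k1': -0.018328356801240942, 'origin': array([280.07365677, 556.95653906, 780.714421  ]), 'attitude': array([-2.34512842, -0.01322472, -2.73151177])}
{'clock': 0.1, 'joints': array([ 1.27542384e+00,  3.00402705e-01,  1.52153437e+00,  8.45218804e-06,
        1.32066280e+00, -6.66070868e-02]), 'qd': array([-2.87086161e-05, -1.99447874e-03, -1.82511133e-03, -1.32848391e-03,
        6.83783049e-04, -3.98400553e-04]), 'effort': array([ 5.06848610e-04, -5.32636929e+01, -3.53284371e+01,  7.09029450e-02,
        2.34229368e-02, -1.01724484e-04]), 'eef_pos': array([124.66105509, 535.4405759 , 198.04360134]), 'eef_rot': array([-3.14058821e+00, -7.52070679e-05,  2.91282512e+00]), 'wrist_force': array([ 0.89390407,  0.1339236 , -0.45617019]), 'moment': array([ 0.00447372, -0.00991891,  0.05562274]), 'finger_force': 0.0, 'finger_gap': 93.96179174491877} 14.0
```

View pics/top0.png

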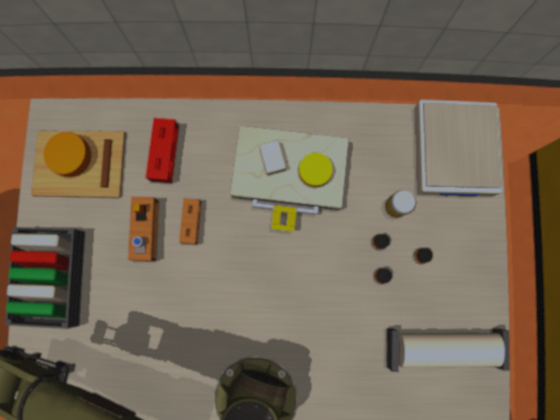

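View pics/side0.png

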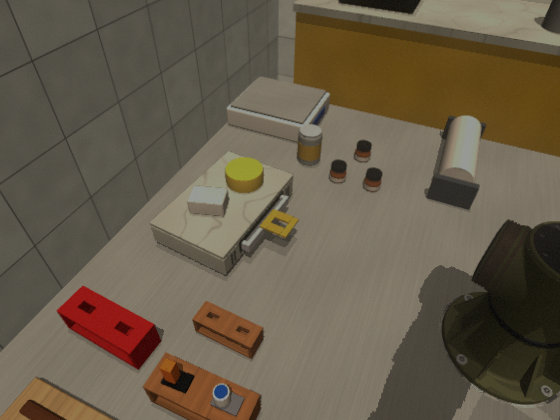

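Rack candidates in the top view are red (162,150), small brown (190,221) and large brown (143,228). The large brown one fits: it is not red, it is the larger of the two brown ones, and it holds the orange hook in its far slot (141,212) and the probe in its near slot (138,242). I'll confirm with an enlarged crop.

```bash
cat > h.py <<'E'
from cell import manip
import numpy as np,cv2
from scipy.spatial.transform import Rotation as Ro
from scipy.optimize import least_squares
def cam(n):
    p=manip.camera_params(n); f=210/np.tan(np.radians(p['fovy']/2))
    return p,f,Ro.from_euler('xyz',p['attitude']).as_matrix()
def ray(n,uv):
    p,f,R=cam(n); K=np.array([[f,0,p['cx']],[0,f,p['cy']],[0,0,1]])
    s=cv2.undistortPoints(np.array([[uv]],float),K,np.array([p['k1'],0,0,0]))[0,0]
    return p['origin'],R@np.array([*s,1])
def onz(n,uv,z):
    o,d=ray(n,uv); return (o+d*(z-o[2])/d[2])[:2]
def two(a,b):
    A=[];B=[]
    for n,uv in(("top",a),("side",b)):
        o,d=ray(n,uv); d/=np.linalg.norm(d); P=np.eye(3)-np.outer(d,d); A.append(P);B.append(P@o)
    x,r,_,_=np.linalg.lstsq(np.vstack(A),np.hstack(B),rcond=None); return x,r
def img(n,k):
    im=manip.camera(n)[:,:,::-1].copy(); cv2.imwrite(f"pics/{k}.png",im); return im
E
python3 - <<'E'
import cv2,numpy as np
s=cv2.imread("pics/side0.png");t=cv2.imread("pics/top0.png")
c=lambda im,x,y,w,h,k:cv2.resize(im[y:y+h,x:x+w],None,fx=k,fy=k,interpolation=cv2.INTER_CUBIC)
a=c(s,140,345,130,75,3); b=c(s,240,195,65,75,4)[:, :260]
d=c(t,120,190,90,75,4); e=c(t,245,190,80,60,4)
o=np.zeros((600,800,3),np.uint8)
o[:225,:390]=a; o[:300,400:660]=b; o[300:600,:360]=d; o[300:540,400:720]=e
cv2.imwrite("pics/c1.png",o)
E
```

```text
(no output)
```

View pics/c1.png

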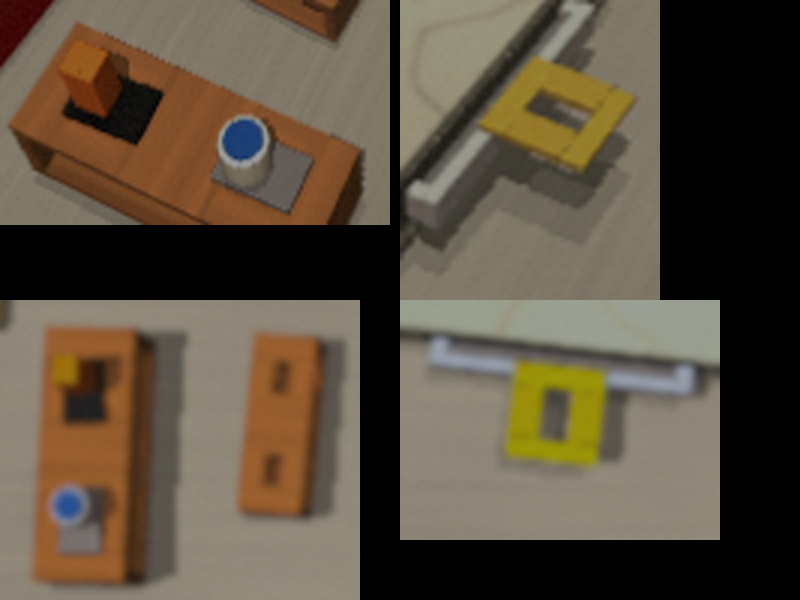

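The crop confirms it. The large brown rack has the orange block handle on a black collar in its far slot (side px ~169,366), and the blue/white-headed probe on a grey collar in the near slot. The tongue hole is at top px ~(284,218).

```bash
cat > m.py <<'E'
from h import *
def world(n,c,z): return np.array([onz(n,q,z) for q in c.reshape(-1,2)],np.float32)
def tongue(n,im):
    k=4; B=cv2.resize(im,None,fx=k,fy=k,interpolation=cv2.INTER_CUBIC)
    hs=cv2.cvtColor(B,cv2.COLOR_BGR2HSV); m=cv2.inRange(hs,(20,150,90),(35,255,255))
    cs,hi=cv2.findContours(m,cv2.RETR_CCOMP,cv2.CHAIN_APPROX_NONE)
    for c,h in zip(cs,hi[0]):
        if h[3]>=0 and 60<cv2.contourArea(c)<3000:
            w=world(n,(c+.5)/k-.5,66); p=world(n,(cs[h[3]]+.5)/k-.5,66)
            print(n,'hole',cv2.minAreaRect(w),'outer',cv2.minAreaRect(p))
E
python3 - <<'E'
from m import *
for n in("top","side"): tongue(n,cv2.imread(f"pics/{n}0.png"))
s=cv2.imread("pics/side0.png");t=cv2.imread("pics/top0.png")
k=4
for n,im,box,z in(("side",s,(140,340,215,415),76),("top",t,(130,195,158,225),76)):
    B=cv2.resize(im,None,fx=k,fy=k,interpolation=cv2.INTER_CUBIC); hs=cv2.cvtColor(B,cv2.COLOR_BGR2HSV)
    x0,y0,x1,y1=[k*v for v in box]
    for nm,m,zz in(("collar",cv2.inRange(hs,(0,0,0),(180,255,60)),76),("htop",cv2.inRange(hs,(9,170,160),(22,255,255)),126)):
        q=np.zeros_like(m);q[y0:y1,x0:x1]=m[y0:y1,x0:x1]
        cs,_=cv2.findContours(q,cv2.RETR_EXTERNAL,cv2.CHAIN_APPROX_NONE)
        if not cs: continue
        c=max(cs,key=cv2.contourArea); c=(c+.5)/k-.5
        w=world(n,c,zz); r=cv2.minAreaRect(w); print(n,nm,np.round(c.reshape(-1,2).mean(0),1),r,cv2.boxPoints(r).round(1).tolist())
f=lambda u,v:(140+u/3,345+v/3)
for p in((75,22),(12,127),(360,150)): print('rack',onz('side',f(*p),70))
for p in((88,62),): print('htopc',onz('side',f(*p),126))
print(onz('top',(136.5,208),126))
for p in((163,92),(137,142),(65,110)): print('col',onz('side',f(*p),76))
for p in((47,28),(137,28),(34,280),(127,280)): print('rack top',onz('top',(120+p[0]/4,190+p[1]/4),70))
E
```

```text
top hole ((544.5568237304688, -75.18080139160156), (24.2593936920166, 40.21961212158203), 85.53977966308594) outer ((545.9573974609375, -76.03509521484375), (70.10810852050781, 72.45185852050781), 84.51217651367188)
top hole ((705.1270141601562, 629.6158447265625), (12.8266019821167, 6.666423797607422), 48.738887786865234) outer ((705.1109008789062, 607.9068603515625), (50.66175842285156, 113.32247924804688), 26.6375732421875)
side hole ((546.3265380859375, -74.54408264160156), (21.508176803588867, 41.086585998535156), 84.4161148071289) outer ((547.3922119140625, -74.39913940429688), (73.60723876953125, 74.54053497314453), 84.12342834472656)
side hole ((691.6456909179688, -948.1644897460938), (11.70180892944336, 47.844078063964844), 24.247587203979492) outer ((696.1451416015625, -952.0365600585938), (50.15822982788086, 71.46690368652344), 3.1822385787963867)Traceback (most recent call last):
  File "<stdin>", line 2, in <module>
  File "m.py", line 9, in tongue
    w=world(n,(c+.5)/k-.5,66); p=world(n,(cs[h[3]]+.5)/k-.5,66)
                                 ~~~~~^^^^^^^^^^^^^^^^^^^^^^^^^
  File "m.py", line 2, in world
    def world(n,c,z): return np.array([onz(n,q,z) for q in c.reshape(-1,2)],np.float32)
                                       ~~~^^^^^^^
  File "h.py", line 13, in onz
    o,d=ray(n,uv); return (o+d*(z-o[2])/d[2])[:2]
        ~~~^^^^^^
  File "h.py", line 9, in ray
    p,f,R=cam(n); K=np.array([[f,0,p['cx']],[0,f,p['cy']],[0,0,1]])
          ~~~^^^
  File "h.py", line 6, in cam
    p=manip.camera_params(n); f=210/np.tan(np.radians(p['fovy']/2))
ValueError: time passes only in moves, steps and waits
```

```bash
sed -i 's/^def cam(n):/from functools import lru_cache\n@lru_cache\ndef cam(n):/' h.py; sed -i 's/z and 60/z/; s/60<cv2/400<cv2/' m.py
python3 - <<'E'
from m import *
s=cv2.imread("pics/side0.png");t=cv2.imread("pics/top0.png")
k=4
for n,im,box,z in(("side",s,(140,340,215,415),76),("top",t,(130,195,158,225),76)):
    B=cv2.resize(im,None,fx=k,fy=k,interpolation=cv2.INTER_CUBIC); hs=cv2.cvtColor(B,cv2.COLOR_BGR2HSV)
    x0,y0,x1,y1=[k*v for v in box]
    for nm,m,zz in(("collar",cv2.inRange(hs,(0,0,0),(180,255,60)),76),("htop",cv2.inRange(hs,(9,170,160),(22,255,255)),126)):
        q=np.zeros_like(m);q[y0:y1,x0:x1]=m[y0:y1,x0:x1]
        cs,_=cv2.findContours(q,cv2.RETR_EXTERNAL,cv2.CHAIN_APPROX_NONE)
        if not cs: continue
        c=max(cs,key=cv2.contourArea); c=(c+.5)/k-.5
        w=world(n,c,zz); r=cv2.minAreaRect(w); print(n,nm,np.round(c.reshape(-1,2).mean(0),1),r,cv2.boxPoints(r).round(1).tolist())
f=lambda u,v:(140+u/3,345+v/3)
for p in((75,22),(12,127),(360,150)): print('rack',onz('side',f(*p),70))
for p in((88,62),): print('htopc',onz('side',f(*p),126))
print(onz('top',(136.5,208),126))
for p in((163,92),(137,142),(65,110)): print('col',onz('side',f(*p),76))
for p in((47,28),(137,28),(34,280),(127,280)): print('rack top',onz('top',(120+p[0]/4,190+p[1]/4),70))
E
```

```text
side collar [178.  381.3] ((554.021240234375, 359.3836364746094), (50.899986267089844, 33.80168533325195), 3.247929573059082) [[527.7000122070312, 374.79998779296875], [529.5999755859375, 341.1000061035156], [580.4000244140625, 344.0], [578.5, 377.70001220703125]]
top collar [141.9 213.2] ((552.5809936523438, 357.3426208496094), (43.77729415893555, 28.592267990112305), 3.495542287826538) [[529.9000244140625, 370.29998779296875], [531.5999755859375, 341.70001220703125], [575.2999877929688, 344.3999938964844], [573.5999755859375, 372.8999938964844]]
rack [605.5177005  325.07900097]
rack [601.38520764 394.046467  ]
rack [409.63331033 323.15407764]
htopc [559.46188795 360.03870868]
[558.53789984 356.89599503]
col [529.73038546 342.19607462]
col [527.80512909 373.11542277]
col [576.42660159 374.6830644 ]
rack top [600.17152524 391.04424618]
rack top [601.50431187 320.8448908 ]
rack top [407.74283888 389.05155203]
rack top [409.73043279 317.74859424]
```

```bash
cat > go.py <<'E'
import sys,numpy as np
from cell import manip
from scipy.spatial.transform import Rotation as Ro
def go(x,y,z,yaw):
    s=manip.read_state(); R=Ro.from_euler('xyz',s['eef_rot'])
    d=R.inv().apply(np.array([x,y,z])-s['eef_pos'])/10
    dy=(yaw-s['eef_rot'][2]+np.pi)%(2*np.pi)-np.pi
    print('at',s['clock'],s['eef_pos'].round(1),s['eef_rot'].round(3),'F',s['wrist_force'].round(1),'gap',round(s['finger_gap'],1),'rows',d.round(2),'roll',round(-np.degrees(dy)/5,2))
if __name__=="__main__": go(*map(float,sys.argv[1:]))
E
python3 go.py 561 359 165 3.19
```

```text
at 0.1 [124.7 535.4 198. ] [-3.141 -0.     2.913] F [ 0.9  0.1 -0.5] gap 94.0 rows [-46.5   -7.29   3.31] roll -3.18
```

```bash
python3 -m creep '[[1,[-10,-1.6,0],-1],[1,[-20,-3.1,0],-2],[1,[-30,-4.7,0],-3],[1,[-40,-6.3,1],-3.2],[1,[-46.5,-7.3,2],-3.2],[1,[-46.5,-7.3,3.3],-3.2],[1,[-46.5,-7.3,3.3],-3.2],[1,[-46.5,-7.3,3.3],-3.2],[1,[-46.5,-7.3,3.3],-3.2],[1,[-46.5,-7.3,3.3],-3.2],[1,[-46.5,-7.3,3.3],-3.2],[1,[-46.5,-7.3,3.3],-3.2]]' 60; python3 go.py 561 359 96 3.19
```

```text
clock: 1.3
eef_pos: [560.6, 359.1, 165.0]
eef_rot: [-3.141, -0.001, -3.092]
wrist_force: [-0.4, -0.8, -0.2]
finger_gap: 94.1
finger_force: 0.0
at 1.3 [560.6 359.1 165. ] [-3.141e+00 -1.000e-03 -3.092e+00] F [-0.4 -0.8 -0.2] gap 94.1 rows [-0.04 -0.01  6.9 ] roll 0.02
```

```bash
python3 -m creep '[[1,[0,0,3],0],[1,[0,0,5],0],[1,[0,0,6.5],0],[1,[0,0,6.9],0],[1,[0,0,6.9],0],[1,[0,0,6.9],0]]' 60; python3 -m creep '[[-0.2,[0,0,0],0],[-0.4,[0,0,0],0],[-0.6,[0,0,0],0],[-0.8,[0,0,0],0],[-1,[0,0,0],0],[-1,[0,0,0],0],[-1,[0,0,0],0],[-1,[0,0,0],0],[-1,[0,0,0],0]]' 60
python3 -c "
from h import *
img('side','g1')"
```

```text
clock: 1.9
eef_pos: [561.3, 359.6, 97.9]
eef_rot: [3.141, 0.002, -3.091]
wrist_force: [-0.5, 0.4, 0.0]
finger_gap: 94.0
finger_force: 0.0
clock: 2.8
eef_pos: [561.1, 359.1, 96.5]
eef_rot: [-3.142, -0.0, -3.091]
wrist_force: [-0.6, 0.0, -0.3]
finger_gap: 25.4
finger_force: 0.0
```

View pics/g1.png

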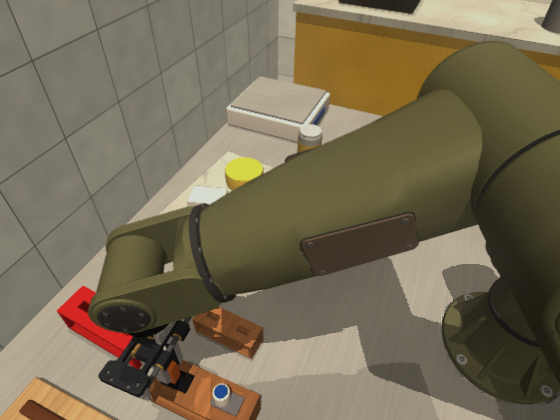

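The side view shows the fingers straddling the orange handle at about (175,370), with the probe untouched at (221,392). The gap is still closing, at 25 mm.

```bash
python3 -m creep '[[-1,[0,0,0],0],[-1,[0,0,0],0],[-1,[0,0,0],0],[-1,[0,0,0],0],[-1,[0,0,0],0]]' 60; python3 -m creep '[[-1,[0,0,-0.5],0],[-1,[0,0,-1.5],0],[-1,[0,0,-3],0],[-1,[0,0,-5],0],[-1,[0,0,-7],0],[-1,[0,0,-9],0],[-1,[0,0,-11],0],[-1,[0,0,-11],0],[-1,[0,0,-11],0]]' 60
```

```text
clock: 3.35
eef_pos: [561.0, 359.1, 96.5]
eef_rot: [-3.142, -0.0, -3.091]
wrist_force: [1.7, -1.4, -1.1]
finger_gap: 19.5
finger_force: 59.9
clock: 4.25
eef_pos: [561.1, 359.1, 206.8]
eef_rot: [3.141, 0.001, -3.091]
wrist_force: [0.1, 0.4, -1.5]
finger_gap: 19.6
finger_force: 59.9
```

```bash
python3 go.py 554.1 -75.8 200 3.0436
```

```text
at 4.25 [561.1 359.1 206.8] [ 3.141e+00  1.000e-03 -3.091e+00] F [ 0.1  0.4 -1.5] gap 19.6 rows [  2.89 -43.4    0.67] roll 1.7
```

```bash
python3 -m creep '[[-1,[0.2,-3,0],0.1],[-1,[0.5,-7,0],0.3],[-1,[0.8,-11,0],0.5],[-1,[1,-15,0],0.7],[-1,[1.3,-19,0],0.9],[-1,[1.6,-23,0],1.1],[-1,[1.9,-27,0],1.3],[-1,[2.1,-31,0],1.5],[-1,[2.4,-35,0],1.7],[-1,[2.6,-39,0],1.7],[-1,[2.8,-42,0],1.7],[-1,[2.9,-43.4,0],1.7]]' 60; python3 -m creep '[[-1,[0,0,0],0],[-1,[0,0,3],0],[-1,[0,0,5],0],[-1,[0,0,5],0],[-1,[0,0,5],0]]' 60
python3 - <<'E'
from h import *
s=img('side','h1');t=img('top','h1t')
cv2.imwrite("pics/h1c.png",np.hstack([cv2.resize(s[130:280,200:330],None,fx=3,fy=3,interpolation=cv2.INTER_CUBIC),cv2.resize(t[150:300,220:350],None,fx=3,fy=3,interpolation=cv2.INTER_CUBIC)]))
E
python3 go.py 554.1 -75.8 157 3.0436
```

```text
clock: 5.45
eef_pos: [553.3, -78.0, 205.5]
eef_rot: [-3.142, -0.002, 3.042]
wrist_force: [0.2, 0.2, -1.4]
finger_gap: 20.0
finger_force: 59.9
clock: 5.95
eef_pos: [554.2, -74.8, 157.0]
eef_rot: [3.141, -0.0, 3.045]
wrist_force: [-0.1, 0.4, -0.9]
finger_gap: 19.6
finger_force: 59.9
at 6.05 [554.6 -75.3 157.8] [-3.141e+00  2.000e-03  3.044e+00] F [ 0.  -0.3 -1.3] gap 19.4 rows [ 0.04 -0.05  0.08] roll 0.01
```

View pics/h1c.png

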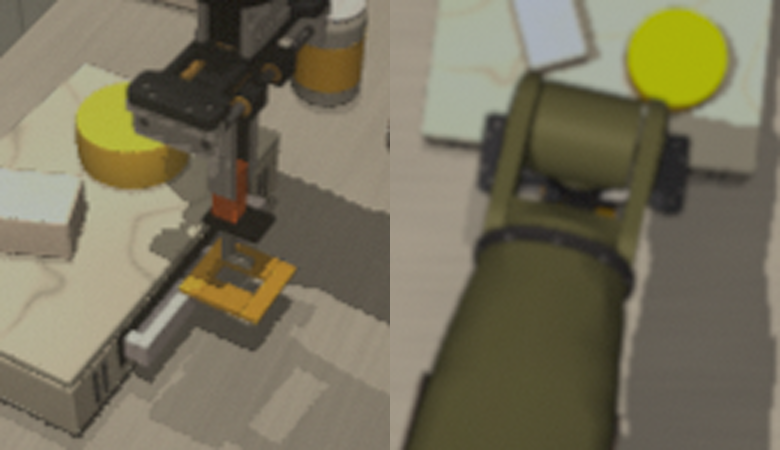

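The side crop shows the hook upright in the fingers. The black collar is at side px ~(280,204), above the tongue hole at ~(279,219), with its toe side towards the tongue's outer bar. I'll check the collar position by ray.

```bash
python3 - <<'E'
from h import *
P=[onz('side',(200+u/3,130+v/3),137) for u,v in((275,215),(253,238),(205,214))]
c=(P[0]+P[2])/2; a=-.098
x=np.array([np.cos(a),np.sin(a)])
print(np.round(P,1),c.round(1),'axis',(c+8.75*x).round(1))
s=cv2.imread("pics/h1.png")
import m; m.tongue('side',s)
E
```

```text
[[520.7 -86.5]
 [526.4 -55.4]
 [571.6 -64.8]] [546.2 -75.6] axis [554.9 -76.5]
side hole ((867.4588012695312, -1133.1026611328125), (36.46372985839844, 86.51616668701172), 16.138935089111328) outer ((881.1719360351562, -1231.507080078125), (145.07086181640625, 341.7414245605469), 17.276525497436523)
```

```bash
python3 -m creep '[[-1,[0,0.05,0.5],0],[-1,[0,0.05,1],0],[-1,[0,0.05,1.5],0],[-1,[0,0.05,2],0],[-1,[0,0.05,2.5],0],[-1,[0,0.05,2.8],0],[-1,[0,0.05,2.8],0]]' 60; python3 -m creep '[[-1,[0,0,0.5],0],[-1,[0,0,1],0],[-1,[0,0,1.5],0],[-1,[0,0,2],0],[-1,[0,0,2.5],0],[-1,[0,0,2.9],0],[-1,[0,0,2.9],0],[-1,[0,0,2.9],0]]' 60
python3 - <<'E'
from h import *
s=img('side','i1')
cv2.imwrite("pics/i1c.png",cv2.resize(s[160:280,220:320],None,fx=5,fy=5,interpolation=cv2.INTER_CUBIC))
E
python3 go.py 554.1 -75.8 100 3.0436
```

```text
clock: 6.75
eef_pos: [553.9, -75.3, 128.0]
eef_rot: [3.142, -0.001, 3.044]
wrist_force: [-0.4, -0.4, -1.3]
finger_gap: 19.4
finger_force: 59.9
clock: 7.55
eef_pos: [554.1, -75.3, 99.6]
eef_rot: [-3.142, -0.0, 3.044]
wrist_force: [-0.6, -0.1, -1.2]
finger_gap: 19.5
finger_force: 59.9
at 7.6 [554.2 -75.3  99.7] [-3.142  0.     3.044] F [-0.1 -0.  -0.7] gap 19.7 rows [ 0.   -0.05 -0.03] roll 0.0
```

View pics/i1c.png

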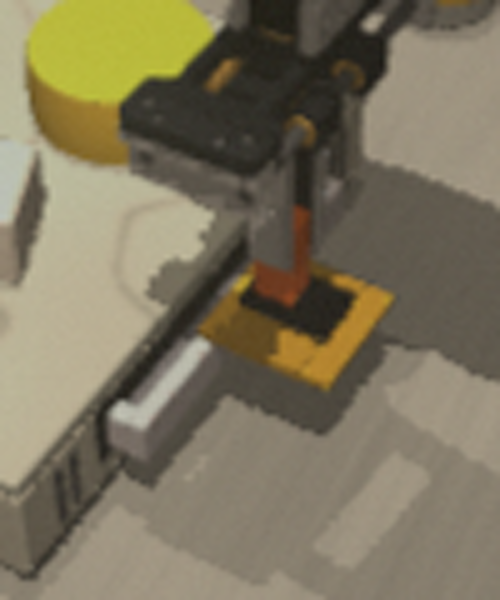

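The hook is seated in the hole. The collar at crop px (300,305) sits just above the tongue, and the wrist force reads about zero. Next I'll draw the tray, slowing down for first contact.

```bash
python3 -m creep '[[-1,[0.4,0,0],0],[-1,[0.8,0,0],0],[-1,[1.2,0,0],0],[-1,[1.6,0,0],0],[-1,[1.8,0,0],0],[-1,[1.9,0,0],0]]' 60; python3 -m creep '[[-1,[0.1,0,0],0],[-1,[0.2,0,0],0],[-1,[0.3,0,0],0],[-1,[0.4,0,0],0],[-1,[0.5,0,0],0],[-1,[0.6,0,0],0],[-1,[0.7,0,0],0],[-1,[0.8,0,0],0],[-1,[0.9,0,0],0],[-1,[1.0,0,0],0]]' 60
```

```text
clock: 8.2
eef_pos: [534.9, -73.5, 99.7]
eef_rot: [-3.142, 0.0, 3.044]
wrist_force: [-0.6, 0.2, -1.3]
finger_gap: 19.7
finger_force: 59.9
clock: 9.2
eef_pos: [525.3, -72.5, 99.6]
eef_rot: [-3.142, 0.0, 3.044]
wrist_force: [4.0, -1.0, -3.6]
finger_gap: 19.6
finger_force: 59.9
```

```bash
python3 -m creep '[[-1,[0.1,0,0],0],[-1,[0.25,0,0],0],[-1,[0.45,0,0],0],[-1,[0.65,0,0],0],[-1,[0.85,0,0],0],[-1,[1.05,0,0],0],[-1,[1.25,0,0],0],[-1,[1.45,0,0],0],[-1,[1.65,0,0],0],[-1,[1.85,0,0],0],[-1,[1.95,0,0],0],[-1,[2,0,0],0]]' 60; python3 go.py 554.1 -75.8 100 3.0436
```

```text
clock: 10.4
eef_pos: [505.2, -70.5, 99.6]
eef_rot: [-3.142, -0.0, 3.044]
wrist_force: [3.5, -0.7, -1.1]
finger_gap: 19.7
finger_force: 59.9
at 10.4 [505.2 -70.5  99.6] [-3.142 -0.     3.044] F [ 3.5 -0.7 -1.1] gap 19.7 rows [-4.92 -0.05 -0.04] roll 0.0
```

```bash
python3 -m creep '[[-1,[0.1,0,0],0],[-1,[0.25,0,0],0],[-1,[0.45,0,0],0],[-1,[0.65,0,0],0],[-1,[0.85,0,0],0],[-1,[1.05,0,0],0],[-1,[1.25,0,0],0],[-1,[1.45,0,0],0],[-1,[1.65,0,0],0],[-1,[1.85,0,0],0],[-1,[2.05,0,0],0],[-1,[2.25,0,0],0]]' 60;  python3 -m creep '[[-1,[0.2,0,0],0],[-1,[0.4,0,0],0],[-1,[0.6,0,0],0],[-1,[0.8,0,0],0],[-1,[1.0,0,0],0],[-1,[1.2,0,0],0],[-1,[1.4,0,0],0],[-1,[1.6,0,0],0],[-1,[1.8,0,0],0],[-1,[2.0,0,0],0],[-1,[2.15,0,0],0],[-1,[2.25,0,0],0]]' 60; python3 - <<'E'
from h import *
import m
s=img('side','j1'); m.tongue('side',s)
B=cv2.cvtColor(s,cv2.COLOR_BGR2HSV)
E
```

```text
clock: 11.6
eef_pos: [482.7, -68.3, 99.6]
eef_rot: [-3.142, 0.0, 3.044]
wrist_force: [3.3, -0.9, -1.8]
finger_gap: 19.3
finger_force: 59.9
clock: 12.8
eef_pos: [460.3, -66.1, 99.6]
eef_rot: [-3.142, -0.0, 3.044]
wrist_force: [3.8, -1.1, -2.5]
finger_gap: 19.7
finger_force: 59.9
side hole ((648.150390625, -817.2471923828125), (37.63135528564453, 80.4666519165039), 33.337371826171875) outer ((645.5164794921875, -1242.88330078125), (848.5657348632812, 520.6907348632812), 61.821380615234375)
side hole ((675.9149780273438, -866.732421875), (27.349472045898438, 71.74436950683594), 29.983318328857422) outer ((645.5164794921875, -1242.88330078125), (848.5657348632812, 520.6907348632812), 61.821380615234375)
side hole ((674.440673828125, -909.96142578125), (28.176769256591797, 76.72171783447266), 26.077808380126953) outer ((645.5164794921875, -1242.88330078125), (848.5657348632812, 520.6907348632812), 61.821380615234375)
side hole ((645.721435546875, -1118.8314208984375), (38.03669357299805, 121.9059829711914), 14.306628227233887) outer ((645.5164794921875, -1242.88330078125), (848.5657348632812, 520.6907348632812), 61.821380615234375)
side hole ((734.6618041992188, -1136.886962890625), (37.842079162597656, 109.29328155517578), 27.465486526489258) outer ((645.5164794921875, -1242.88330078125), (848.5657348632812, 520.6907348632812), 61.821380615234375)
side hole ((698.318359375, -1290.278564453125), (37.1607666015625, 94.17324829101562), 9.26865291595459) outer ((645.5164794921875, -1242.88330078125), (848.5657348632812, 520.6907348632812), 61.821380615234375)
side hole ((764.96826171875, -1419.74853515625), (36.47940444946289, 131.8465118408203), 9.61836051940918) outer ((645.5164794921875, -1242.88330078125), (848.5657348632812, 520.6907348632812), 61.821380615234375)
```

```bash
python3 - <<'E'
from m import *
t=cv2.imread("pics/top0.png");s=cv2.imread("pics/side0.png")
for n,im,box,sd in(("top",t,(215,110,365,225),(290,150)),("side",s,(140,140,310,280),(225,225))):
    # horizontal/vertical gradient profile across the front edge near the tongue
    a=-.098; X=np.array([np.cos(a),np.sin(a)]);Y=np.array([-X[1],X[0]])
    p,f,R=cam(n)
    def proj(w):
        q=R.T@(w-p['origin']); q=q[:2]/q[2]; q=q*(1+p['k1']*(q@q)); return q*f+[p['cx'],p['cy']]
    h0=np.array([545.4,-74.9])
    for yy in(-60,-50,50,60):
        xs=np.arange(10,90,1.5); pr=[]
        for x in xs:
            w=h0+X*x+Y*yy; u=proj(np.array([*w,80.])).astype(np.float32)
            pr.append(cv2.getRectSubPix(im,(1,1),(float(u[0]),float(u[1])))[0,0].mean())
        print(n,yy,[f"{x:.0f}:{v:.0f}" for x,v in zip(xs[10::2],pr[10::2])])
E
```

```text
top -60 ['25:125', '28:146', '31:152', '34:139', '37:119', '40:102', '43:86', '46:72', '49:87', '52:124', '55:145', '58:151', '61:150', '64:148', '67:147', '70:150', '73:152', '76:152', '79:152', '82:153', '85:154', '88:154']
top -50 ['25:126', '28:151', '31:155', '34:142', '37:120', '40:100', '43:80', '46:72', '49:93', '52:126', '55:145', '58:152', '61:152', '64:151', '67:149', '70:148', '73:150', '76:152', '79:153', '82:154', '85:154', '88:153']
top 50 ['25:129', '28:150', '31:156', '34:142', '37:120', '40:101', '43:82', '46:70', '49:86', '52:117', '55:137', '58:144', '61:146', '64:148', '67:149', '70:149', '73:150', '76:150', '79:150', '82:151', '85:151', '88:151']
top 60 ['25:126', '28:149', '31:154', '34:138', '37:115', '40:100', '43:79', '46:63', '49:85', '52:121', '55:143', '58:150', '61:152', '64:151', '67:151', '70:151', '73:151', '76:151', '79:152', '82:151', '85:151', '88:151']
side -60 ['25:147', '28:142', '31:114', '34:86', '37:60', '40:35', '43:36', '46:51', '49:68', '52:95', '55:131', '58:140', '61:138', '64:135', '67:131', '70:131', '73:136', '76:140', '79:141', '82:140', '85:141', '88:140']
side -50 ['25:147', '28:142', '31:116', '34:88', '37:64', '40:35', '43:37', '46:56', '49:74', '52:100', '55:131', '58:140', '61:140', '64:140', '67:137', '70:134', '73:130', '76:134', '79:138', '82:141', '85:140', '88:141']
side 50 ['25:120', '28:116', '31:102', '34:87', '37:61', '40:38', '43:33', '46:50', '49:64', '52:84', '55:115', '58:127', '61:130', '64:134', '67:135', '70:136', '73:136', '76:138', '79:138', '82:138', '85:138', '88:139']
side 60 ['25:146', '28:144', '31:117', '34:89', '37:58', '40:34', '43:33', '46:57', '49:68', '52:94', '55:128', '58:137', '61:137', '64:136', '67:138', '70:137', '73:137', '76:138', '79:137', '82:138', '85:137', '88:137']
```

Edge is about 51 mm from the hole, so the tray started around 12 mm out and has about 15–18 mm left. I'll go 7 mm slowly, then creep.

```bash
python3 -m creep '[[-1,[0.1,0,0],0],[-1,[0.2,0,0],0],[-1,[0.3,0,0],0],[-1,[0.4,0,0],0],[-1,[0.5,0,0],0],[-1,[0.55,0,0],0],[-1,[0.6,0,0],0],[-1,[0.65,0,0],0],[-1,[0.7,0,0],0]]' 60
python3 -m creep '[[-1,[0.02,0,0],0],[-1,[0.05,0,0],0],[-1,[0.07,0,0],0],[-1,[0.1,0,0],0],[-1,[0.12,0,0],0],[-1,[0.15,0,0],0]]' 60|grep -E "pos|wrist"
```

```text
clock: 13.75
eef_pos: [453.5, -65.4, 99.6]
eef_rot: [-3.142, 0.0, 3.044]
wrist_force: [3.5, -0.8, -0.4]
finger_gap: 19.6
finger_force: 59.9
eef_pos: [452.0, -65.3, 99.6]
wrist_force: [2.8, -1.6, -1.1]
```

```bash
chk(){ grep wrist | awk '{print; gsub(/[\[,]/," "); exit ($2>5.2)}'; }
python3 -m creep '[[-1,[0.02,0,0],0],[-1,[0.04,0,0],0],[-1,[0.06,0,0],0]]' | chk &&
python3 -m creep '[[-1,[0.02,0,0],0],[-1,[0.04,0,0],0],[-1,[0.06,0,0],0]]' | chk &&
python3 -m creep '[[-1,[0.02,0,0],0],[-1,[0.04,0,0],0],[-1,[0.06,0,0],0]]' | chk &&
python3 -m creep '[[-1,[0.02,0,0],0],[-1,[0.04,0,0],0],[-1,[0.06,0,0],0]]' | chk &&
python3 -m creep '[[-1,[0.02,0,0],0],[-1,[0.04,0,0],0],[-1,[0.06,0,0],0]]' | chk &&
python3 -m creep '[[-1,[0.02,0,0],0],[-1,[0.04,0,0],0],[-1,[0.06,0,0],0]]' | chk &&
python3 -m creep '[[-1,[0.02,0,0],0],[-1,[0.04,0,0],0],[-1,[0.06,0,0],0]]' | chk &&
python3 -m creep '[[-1,[0.02,0,0],0],[-1,[0.04,0,0],0],[-1,[0.06,0,0],0]]' | chk &&
python3 -m creep '[[-1,[0.02,0,0],0],[-1,[0.04,0,0],0],[-1,[0.06,0,0],0]]' | chk &&
python3 -m creep '[[-1,[0.02,0,0],0],[-1,[0.04,0,0],0],[-1,[0.06,0,0],0]]' | chk
python3 go.py 452 -65.3 99.6 3.0436
```

```text
wrist_force: [4.1, -1.8, -1.5]
wrist_force: [4.1, -1.4, -0.5]
wrist_force: [3.8, -1.2, -0.9]
wrist_force: [3.7, -1.3, -1.1]
wrist_force: [3.6, -1.5, -1.0]
wrist_force: [2.9, -1.7, -0.9]
wrist_force: [3.1, -1.8, -1.1]
wrist_force: [3.5, -1.0, -1.5]
wrist_force: [2.9, -1.4, -2.2]
wrist_force: [3.5, -1.8, -1.2]
at 17.35 [446.  -64.7  99.6] [-3.142  0.     3.044] F [ 3.5 -1.8 -1.2] gap 19.2 rows [-0.6 -0.  -0. ] roll 0.0
```

```bash
chk(){ grep wrist | awk '{print; gsub(/[\[,]/," "); exit ($2>5.2)}'; }
python3 -m creep '[[-1,[0.02,0,0],0],[-1,[0.04,0,0],0],[-1,[0.06,0,0],0]]' | chk &&
python3 -m creep '[[-1,[0.02,0,0],0],[-1,[0.04,0,0],0],[-1,[0.06,0,0],0]]' | chk &&
python3 -m creep '[[-1,[0.02,0,0],0],[-1,[0.04,0,0],0],[-1,[0.06,0,0],0]]' | chk &&
python3 -m creep '[[-1,[0.02,0,0],0],[-1,[0.04,0,0],0],[-1,[0.06,0,0],0]]' | chk &&
python3 -m creep '[[-1,[0.02,0,0],0],[-1,[0.04,0,0],0],[-1,[0.06,0,0],0]]' | chk &&
python3 -m creep '[[-1,[0.02,0,0],0],[-1,[0.04,0,0],0],[-1,[0.06,0,0],0]]' | chk &&
python3 -m creep '[[-1,[0.02,0,0],0],[-1,[0.04,0,0],0],[-1,[0.06,0,0],0]]' | chk &&
python3 -m creep '[[-1,[0.02,0,0],0],[-1,[0.04,0,0],0],[-1,[0.06,0,0],0]]' | chk &&
python3 -m creep '[[-1,[0.02,0,0],0],[-1,[0.04,0,0],0],[-1,[0.06,0,0],0]]' | chk &&
python3 -m creep '[[-1,[0.02,0,0],0],[-1,[0.04,0,0],0],[-1,[0.06,0,0],0]]' | chk
python3 go.py 446 -64.7 99.6 3.0436
```

```text
wrist_force: [2.8, -2.3, -1.0]
wrist_force: [3.9, -1.6, -1.7]
wrist_force: [4.3, -1.2, -1.0]
wrist_force: [3.4, -1.4, -2.5]
wrist_force: [3.4, -2.5, -1.7]
wrist_force: [3.3, -1.1, -2.0]
wrist_force: [5.8, -2.4, -3.5]
at 19.45 [442.1 -64.3  99.6] [-3.142e+00  1.000e-03  3.044e+00] F [ 5.8 -2.4 -3.5] gap 19.5 rows [-0.4 -0.  -0. ] roll 0.0
```

Contact with the stop at about x=442. Next come small increments towards 12 N.

```bash
chk(){ grep wrist | awk '{print; gsub(/[\[,]/," "); exit ($2>10.5)}'; }
python3 -m creep '[[-1,[0.01,0,0],0],[-1,[0.02,0,0],0]]' | chk &&
python3 -m creep '[[-1,[0.01,0,0],0],[-1,[0.02,0,0],0]]' | chk &&
python3 -m creep '[[-1,[0.01,0,0],0],[-1,[0.02,0,0],0]]' | chk
python3 go.py 442.1 -64.3 99.6 3.0436
```

```text
wrist_force: [6.5, -1.1, -4.2]
wrist_force: [7.6, -1.5, -3.4]
wrist_force: [8.4, -1.2, -5.2]
at 20.05 [441.8 -64.3  99.6] [-3.142e+00  2.000e-03  3.044e+00] F [ 8.4 -1.2 -5.2] gap 19.2 rows [-0.03  0.    0.  ] roll -0.0
```

```bash
chk(){ grep wrist | awk '{print; gsub(/[\[,]/," "); exit ($2>10.3)}'; }
python3 -m creep '[[-1,[0.01,0,0],0],[-1,[0.02,0,0],0]]' | chk &&
python3 -m creep '[[-1,[0.01,0,0],0],[-1,[0.02,0,0],0]]' | chk &&
python3 -m creep '[[-1,[0.01,0,0],0],[-1,[0.02,0,0],0]]' | chk
python3 -m creep '[[-1,[0,0,0],0],[-1,[0,0,0],0],[-1,[0,0,0],0]]' |grep wrist
python3 go.py 442.1 -64.3 99.6 3.0436
```

```text
wrist_force: [9.0, -2.4, -5.5]
wrist_force: [9.1, -1.7, -6.2]
wrist_force: [9.8, -2.3, -7.0]
wrist_force: [10.5, -3.0, -7.1]
at 20.95 [441.6 -64.3  99.7] [-3.142e+00  2.000e-03  3.044e+00] F [10.5 -3.  -7.1] gap 19.6 rows [-0.05  0.    0.01] roll 0.0
```

```bash
python3 -m creep '[[-1,[0,0,0],0],[-1,[0,0,0],0],[-1,[0,0,0],0],[-1,[0,0,0],0],[-1,[0,0,0],0],[-1,[0,0,0],0]]'; python3 -m creep '[[-1,[0,0,0],0],[-1,[0,0,0],0],[-1,[0,0,0],0],[-1,[0,0,0],0],[-1,[0,0,0],0],[-1,[0,0,0],0]]' 
python3 - <<'E'
from h import *
s=img('side','k1')
cv2.imwrite("pics/k1c.png",cv2.resize(s[180:320,260:380],None,fx=4,fy=4,interpolation=cv2.INTER_CUBIC))
E
```

```text
clock: 21.55
eef_pos: [441.6, -64.3, 99.7]
eef_rot: [-3.142, 0.002, 3.044]
wrist_force: [10.2, -2.8, -6.0]
finger_gap: 19.4
finger_force: 59.9
clock: 22.15
eef_pos: [441.6, -64.3, 99.7]
eef_rot: [-3.142, 0.002, 3.044]
wrist_force: [10.0, -2.4, -7.1]
finger_gap: 19.4
finger_force: 59.9
```

View pics/k1c.png

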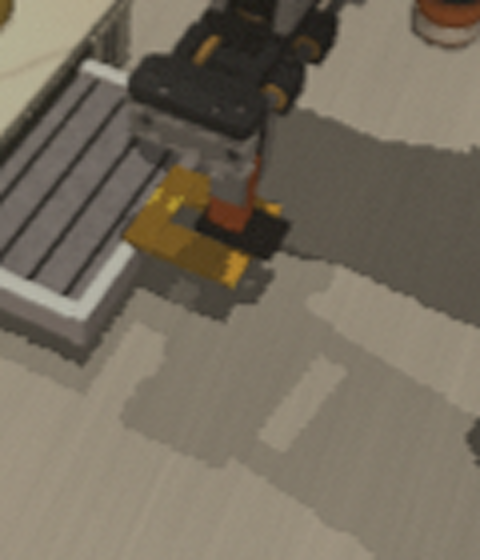

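Tray is drawn out, the hook is still in the hole at the outer bar (crop 240,230), and the tug is about 12 N. Next I'll ease off, centre the hook in the hole and lift.

```bash
python3 -m creep '[[-1,[-0.05,0,0],0],[-1,[-0.1,0,0],0],[-1,[-0.2,0,0],0],[-1,[-0.4,0,0],0],[-1,[-0.7,0,0],0],[-1,[-1.1,0,0],0],[-1,[-1.5,0,0],0],[-1,[-1.9,0,0],0],[-1,[-2.2,0,0],0],[-1,[-2.4,0,0],0],[-1,[-2.4,0,0],0]]'; python3 -m creep '[[-1,[0,0,-0.3],0],[-1,[0,0,-0.8],0],[-1,[0,0,-1.2],0],[-1,[0,0,-1.2],0]]' ; python3 - <<'E'
from h import *
s=img('side','l1')
cv2.imwrite("pics/l1c.png",cv2.resize(s[160:300,250:370],None,fx=4,fy=4,interpolation=cv2.INTER_CUBIC))
E
```

```text
clock: 23.3
eef_pos: [464.7, -66.5, 99.5]
eef_rot: [3.142, -0.0, 3.044]
wrist_force: [-0.6, 0.5, -1.3]
finger_gap: 19.4
finger_force: 59.9
clock: 23.7
eef_pos: [464.9, -66.6, 112.4]
eef_rot: [-3.141, 0.001, 3.044]
wrist_force: [-0.4, -0.1, -1.6]
finger_gap: 19.5
finger_force: 59.9
```

View pics/l1c.png

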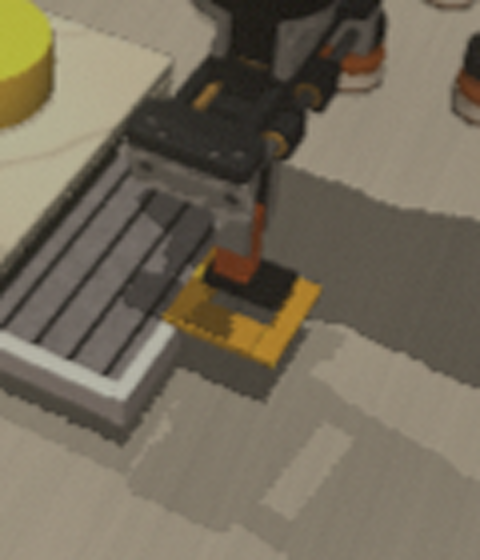

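Tray is still out, and the hook is free in the middle of the hole with the collar clear of the tongue (crop 250,285). I'll lift straight up.

```bash
python3 -m creep '[[-1,[0,0,-0.5],0],[-1,[0,0,-1],0],[-1,[0,0,-1.5],0],[-1,[0,0,-2],0],[-1,[0,0,-2.5],0],[-1,[0,0,-3],0],[-1,[0,0,-4.5],0],[-1,[0,0,-6.5],0],[-1,[0,0,-8],0],[-1,[0,0,-9.4],0],[-1,[0,0,-9.4],0],[-1,[0,0,-9.4],0]]' ; python3 - <<'E'
from h import *
s=img('side','n1')
cv2.imwrite("pics/n1c.png",cv2.resize(s[130:290,250:370],None,fx=3.7,fy=3.7,interpolation=cv2.INTER_CUBIC))
E
python3 go.py 561.1 359.1 206 -3.091
```

```text
clock: 24.95
eef_pos: [464.5, -66.5, 205.2]
eef_rot: [3.142, -0.0, 3.044]
wrist_force: [-0.1, 0.0, -2.3]
finger_gap: 19.7
finger_force: 59.9
at 25.0 [464.3 -66.5 204.8] [ 3.141e+00 -1.000e-03  3.044e+00] F [ 0.8 -0.3 -1.2] gap 19.5 rows [-5.48 43.3  -0.12] roll -1.7
```

View pics/n1c.png

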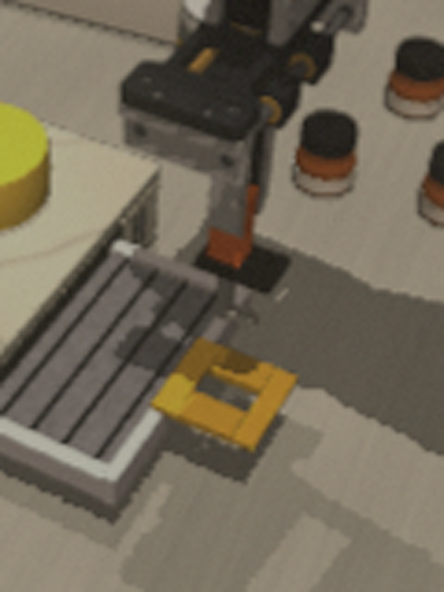

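```bash
python3 - <<'E'
from h import *
s=cv2.imread("pics/n1.png")
P=[onz('side',(250+u/3.7,130+v/3.7),184.5) for u,v in((290,258),(268,292),(197,258))]
print(np.round(P,1)); P=np.array(P); e=P[1]-P[2]; print(np.hypot(*e),np.degrees(np.arctan2(-e[1],-e[0]))); e=P[0]-P[1];print(np.hypot(*e)); c=(P[0]+P[2])/2
print(c, c+8.75*np.array([np.cos(-.098),np.sin(-.098)]))
E
```

```text
[[431.3 -78.2]
 [433.8 -45.2]
 [482.  -55.3]]
49.325909751126225 -11.83579121417475
33.12173123525459
[456.69143316 -66.7465126 ] [465.39944928 -67.60264069]
```

The hook is out of the hole. The collar's measured edge direction is unchanged from before the tug and its length is within about 3 mm, so there is no noticeable tilt. Tray still fully out. Back to the rack.

```bash
python3 -m creep '[[-1,[-0.4,3,0],-0.1],[-1,[-0.9,7,0],-0.3],[-1,[-1.4,11,0],-0.5],[-1,[-1.9,15,0],-0.7],[-1,[-2.4,19,0],-0.9],[-1,[-2.9,23,0],-1.1],[-1,[-3.4,27,0],-1.3],[-1,[-3.9,31,0],-1.5],[-1,[-4.4,35,0],-1.7],[-1,[-4.9,39,0],-1.7],[-1,[-5.3,42,0],-1.7],[-1,[-5.5,43.3,0],-1.7]]' 60; python3 -m creep '[[-1,[0,0,0],0],[-1,[0,0,0],0],[-1,[0,0,0],0],[-1,[0,0,0],0]]'; python3 go.py 561.1 359.1 130 -3.091
```

```text
clock: 26.2
eef_pos: [561.2, 361.4, 203.5]
eef_rot: [-3.141, -0.002, -3.089]
wrist_force: [0.1, -1.4, -2.3]
finger_gap: 19.5
finger_force: 59.9
clock: 26.6
eef_pos: [561.7, 358.2, 205.8]
eef_rot: [3.142, 0.0, -3.092]
wrist_force: [1.1, 0.3, -1.5]
finger_gap: 19.8
finger_force: 59.9
at 26.6 [561.7 358.2 205.8] [ 3.142  0.    -3.092] F [ 1.1  0.3 -1.5] gap 19.8 rows [0.06 0.1  7.58] roll -0.01
```

```bash
python3 -m creep '[[-1,[0.05,0.08,1.5],0],[-1,[0.05,0.08,3],0],[-1,[0.05,0.08,4.5],0],[-1,[0.05,0.08,5.5],0],[-1,[0.05,0.08,5.5],0],[-1,[0.05,0.08,5.5],0],[-1,[0.05,0.08,5.5],0],[-1,[0.05,0.08,5.5],0]]'; python3 go.py 561.1 359.1 97 -3.091
```

```text
clock: 27.4
eef_pos: [561.3, 359.9, 151.3]
eef_rot: [3.141, 0.001, -3.091]
wrist_force: [-0.4, 0.5, -1.2]
finger_gap: 19.6
finger_force: 59.9
at 27.4 [561.3 359.9 151.3] [ 3.141e+00  1.000e-03 -3.091e+00] F [-0.4  0.5 -1.2] gap 19.6 rows [ 0.03 -0.08  5.43] roll -0.0
```

```bash
python3 -m creep '[[-1,[0,-0.05,0.5],0],[-1,[0,-0.05,1],0],[-1,[0,-0.05,1.5],0],[-1,[0,-0.05,2],0],[-1,[0,-0.05,2.5],0],[-1,[0,-0.05,2.5],0]]'; python3 -m creep '[[-1,[0,0,0.5],0],[-1,[0,0,1],0],[-1,[0,0,1.5],0],[-1,[0,0,2],0],[-1,[0,0,2.4],0],[-1,[0,0,2.7],0],[-1,[0,0,2.7],0],[-1,[0,0,2.7],0]]'; python3 go.py 561.1 359.1 96.5 -3.091
```

```text
clock: 28.0
eef_pos: [560.8, 359.1, 124.5]
eef_rot: [-3.141, -0.001, -3.091]
wrist_force: [-0.2, 0.6, -0.8]
finger_gap: 19.8
finger_force: 59.9
clock: 28.8
eef_pos: [561.2, 359.3, 98.7]
eef_rot: [3.142, 0.0, -3.091]
wrist_force: [-0.1, 0.3, -1.2]
finger_gap: 19.7
finger_force: 59.9
at 28.8 [561.2 359.3  98.7] [ 3.142  0.    -3.091] F [-0.1  0.3 -1.2] gap 19.7 rows [ 0.01 -0.02  0.22] roll -0.0
```

Down 2 mm to the shelf, then open slowly.

```bash
python3 -m creep '[[-1,[0,0,0.05],0],[-1,[0,0,0.1],0],[-1,[0,0,0.15],0],[-1,[0,0,0.2],0],[-1,[0,0,0.2],0]]'; python3 -m creep '[[-0.55,[0,0,0],0],[-0.5,[0,0,0],0],[-0.4,[0,0,0],0],[-0.2,[0,0,0],0],[0,[0,0,0],0],[0.5,[0,0,0],0],[1,[0,0,0],0],[1,[0,0,0],0],[1,[0,0,0],0],[1,[0,0,0],0],[1,[0,0,0],0],[1,[0,0,0],0]]'
```

```text
clock: 29.3
eef_pos: [561.1, 359.3, 96.5]
eef_rot: [3.142, -0.0, -3.091]
wrist_force: [-0.1, 0.1, -1.7]
finger_gap: 19.5
finger_force: 59.9
clock: 30.5
eef_pos: [561.1, 359.3, 96.5]
eef_rot: [-3.142, -0.0, -3.091]
wrist_force: [-0.5, 0.0, 0.3]
finger_gap: 92.9
finger_force: 0.0
```

Lift and move clear along -x (tool +x), so both cameras can see.

```bash
python3 -m creep '[[1,[0,0,-2],0],[1,[0,0,-4],0],[1,[0,0,-7],0],[1,[0,0,-10],0],[1,[2,3,-12],0],[1,[6,6,-12],0],[1,[10,9,-12],0],[1,[14,12,-12],0],[1,[18,15,-12],0],[1,[20,16,-12],0],[1,[20,16,-12],0],[1,[20,16,-12],0]]'; python3 - <<'E'
from m import *
s=img('side','z1');t=img('top','z1t'); s0=cv2.imread('pics/side0.png')
c=lambda im:cv2.resize(im[345:420,140:270],None,fx=3,fy=3,interpolation=cv2.INTER_CUBIC)
a=np.vstack([c(s),c(s0)]); b=cv2.resize(t[100:290,120:360],(400,317))
o=np.zeros((450,800,3),np.uint8); o[:,:390]=a; o[:317,400:]=b
cv2.imwrite('pics/z1c.png',o)
tongue('top',t)
E
```

```text
clock: 31.7
eef_pos: [353.5, 508.9, 216.7]
eef_rot: [3.142, 0.0, -3.091]
wrist_force: [1.1, -0.9, -0.1]
finger_gap: 93.8
finger_force: 0.0
top hole ((457.8442077636719, -66.61080932617188), (24.560443878173828, 39.64289855957031), 85.9485855102539) outer ((459.44818115234375, -67.35789489746094), (70.04904174804688, 72.37439727783203), 84.38915252685547)
```

View pics/z1c.png

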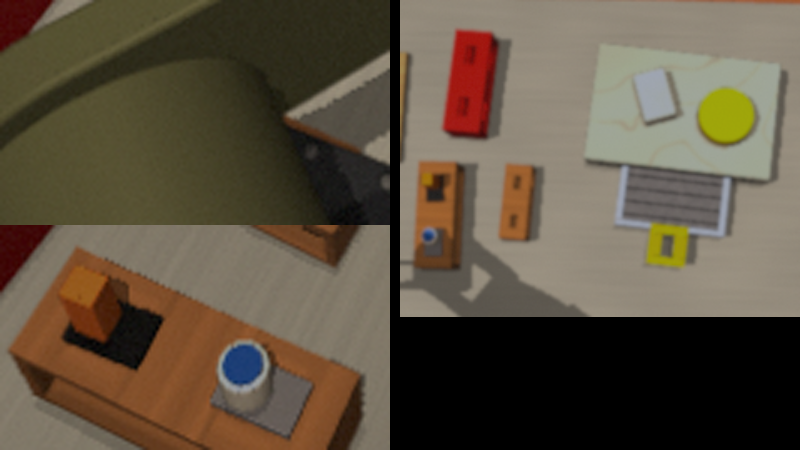

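The top view shows the tray out and the hook back in the far slot next to the probe. The arm blocks the side view, so I'll compare the top pixels with the start.

```bash
python3 - <<'E'
import cv2,numpy as np
a=cv2.imread('pics/top0.png')[195:260,128:160].astype(np.float32);b=cv2.imread('pics/z1t.png')[195:260,128:160].astype(np.float32)
d=np.abs(a-b).max(2); print('hook',d[:32].mean(),d[:32].max(),'probe',d[32:].mean(),d[32:].max())
g=lambda m:np.float32(cv2.cvtColor(m,cv2.COLOR_BGR2GRAY))
print('shift px',cv2.phaseCorrelate(g(a[8:34]),g(b[8:34])))
E
```

```text
hook 4.495117 10.0 probe 19.720644 58.0
shift px ((-0.0012832632039021519, 0.44271195053632084), 1.0061016096561044)
```

```bash
python3 -c "
from cell import manip
print(manip.sign_off())"
```

```text
the job is handed in; nothing more can be done
None
```

I drew the tray out to its end stop with the hook, held a tug of about 12 N there for over a second, hung the hook back upright in its original rack slot, and handed the job in at about 32 s; no verdict came back.

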